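# Push a salt shaker through the swing gate of a storage caddy

## Task

Put the salt shaker away behind the orange self-closing gate of the white caddy without grasping or lifting anything: with one finger push the gate open before the shaker reaches it, and while that finger holds the gate open push the shaker through with the other finger, sliding it upright along the caddy's floor. Push it far enough in that the gate springs fully shut behind it when you take the hand away, and leave the tin and the two spice jars where they stand.

Things in the scene. Friction and masses are not known exactly. Their poses are not given: they have to be found in the camera images.
- caddy: White open-topped plastic caddy, fixed; 310 mm long (x), 125 wide (y); floor 4 mm thick, walls 5 thick, 48 high. Origin: on the worktop, mid-doorway; x points into the bay (away from the robot), y left, z up. Doorway: plane x = 0, between wall faces y = -57.5 and +57.5 mm. Bay: x = 0 to 190, walled left, right and back, no roof. Apron with the same floor in front: x = -115 to 0.
- lane (a point): Centre of the shaker's lane on the apron, at floor height: caddy x = -62, y = -32.5 mm, axes as the caddy's. The lane is 50 mm wide, between the caddy's right wall, which runs the whole length of apron and bay, and a rail 4 mm wide, 12 mm high, centred at caddy y = -5.5 mm from x = -110 to -15 mm. Left of the rail the apron is open. A shaker pushed off-centre towards the wall jams against it.
- gate_hinge (a point): Axis of the gate's upright hinge pin (z is the axis), at the left end of the doorway: caddy x = 0, y = +57.5 mm, 35 mm above the worktop. The pin and its cap stand 68 mm above the worktop, radius 8 mm.
- gate (a joint): Gate angle, rad: 0 shut, grows as it swings into the bay, stop 1.7. Orange panel 4 mm thick, reaching 79 mm right from the hinge axis when shut (to caddy y = -21.5 mm; the 36 mm gap beyond is too narrow for the shaker), 10 to 60 mm above the worktop. A spring shuts it: 0.016 N m shut, plus 0.04 N m per rad. Open about 0.5 rad, it is clear of the lane.
- shaker: Salt shaker, white with grey cap, round, 44 mm diameter, 90 mm high, about 0.12 kg; origin at the centre of its underside, z up. It starts upright in the lane, in front of the gate. To let the gate shut it must be clear of the gate's 79 mm swing: along the right wall (caddy y about -35 mm) its centre at caddy x = 45 to 50 mm or more.
- tin: Bystander: food tin, 57 mm diameter, 72 mm high, standing at the back of the bay, left of the middle; origin at the centre of its underside.
- jar_1: Bystander: glass spice jar with red cap, 41 mm diameter, 105 mm high, standing on the worktop beside the caddy; origin at the centre of its underside.
- jar_2: Bystander: glass spice jar with red cap like the other, 41 mm diameter, 105 mm high, standing on the worktop on the other side of the caddy; origin at the centre of its underside.
Mind the look-alikes: they are no part of the job. What is shaped like the shaker but black, green or pink is not meant.

How it is judged:
By the outcome, as a careful person would: the job done as asked, in the order asked, and still so for the second after the job is handed in, with the robot touching nothing.
It also fails if it takes over 45 s, if anything falls off the work surface, if the arm or the gripper's body presses on something with over 40 N, if the wrist force passes 120 N, or if a joint passes its speed limit or range.

## Robot

A 6-joint arm with a two-finger parallel gripper is mounted at the origin on a cart in front of the work surface, level with it; the furniture and walls round the work are solid. World frame = base frame: x ahead of the robot, y to its left, z up, the work surface at z = 0. Lengths are in m, angles in rad, forces in N, time in s.
With the tool pointing down it reaches from about 0.275 to 0.975 m from the base axis. Payload 8.4 kg.
Tool frame: the origin (TCP) lies at the very end of the fingers, on their centre line; the grasp point (between the pads) lies 19 mm behind it (robot.grasp_offset is the distance from the TCP to the grasp point, in m); z points along the fingers, y is the line along which they close (so a half turn about z gives the same grasp; the last joint's range is limited). The gripper opens to 92 mm and grips with 3 to 60 N. Pads are 20 mm wide; open, the fingers measure 128 mm over their backs; the gripper's body (75 mm by 189 mm) begins 69 mm behind the grasp point.
Start: joints at [-1.334, 0.353, 1.633, -0, 1.155, -0.002], TCP at [0.148, -0.607, 0.215] pointing down, gripper open.
Joint ranges: [-2.63, 2.63], [-0.92, 2.1], [0.06, 2.66], [-1.3, 4.44], [0, 2.69], [-3.02, 3.02]. Speed limits (rad/s): [2.22, 2.22, 2.79, 3.14, 3.14, 3.14].

## Interface

Orientations are given as a unit quaternion [w, x, y, z].
In Python, from bench import robot, optics gives the robot as it stands. The module is installed in compiled form; this text tells all that it offers.
- The arm moves only by the tool jog_arm, never from a script. Its argument "steps" is a list of rows, each a list of 4 numbers: the shift along the tool's x, y, z in cm, then the turn about the tool's z in degrees. A call has 1 to 10 rows; each row is the pose to reach, as a shift and turn from the pose commanded when the call began, along the tool's axes at that moment; what a row does not reach only later rows make up. A row lasts 1/12 s, in which the tool goes at most 41.7 mm and 7.16 degrees, less where a joint would pass 70% of its speed; a pose out of reach is approached as far as the arm can. A call with a gripper value outside its range is refused whole. "grip" is the closure in counts, from 0 (fully open) to 255 (shut), set as the call begins (left out, the last holds). The fingers move at their own pace and stop on an object; "newtons" is the grip in N (left out, the last holds). Time passes only in rows, so rows that repeat a pose let the fingers close. It gives the time, the measured TCP pose, the force, the opening and the grip force at its end, in the units of the state.
- robot.get_state(): the state, without advancing time (a new reading comes with each control period).
- optics.snapshot(name): name is "side" or "top" or "wrist"; returns a dict with "color" (400x640x3 uint8, red, green, blue), "fx", "fy", "cx", "cy" (pixels), "R" (3x3) and "t" (3): a world point X has camera coordinates R X + t; the wrist camera has in their place "T_tool_cam" (4x4, takes a point from camera to tool coordinates, whose origin is the TCP and whose axes are the flange's). Camera axes: x right, y down, z forward; pixel columns grow to the right and rows downward; lengths in m; the calibration is good to about 2 mm. A picture is of the moment at which its call begins: read the wrist's pose just before it. There is no depth.
- robot.finish_job(): hands the job in; it is judged then, once.
Trained networks look in a picture, given as the dict that the camera call returned (one of the last four; its "shot" number tells which), for a name from the list of things; names that differ only in an ending like _2 or _b are one class to them, and where a whole thing is asked for, a point or a joint stands for the part that bears it (a point fixed in the world has none). Each returns a list of dicts, best first, with "conf" (0 to 1); they miss things now and then, are a little off and sometimes report something else, mostly with a low value. They report only what shows in the picture. A call takes as long as a camera call. They do not tell look-alikes from the thing itself.
- optics.find_in(picture, label): "centre" ([x, y, z] in m, in the coordinates of the camera as it stood for that picture, good to about 4 mm: the middle of the surface that is visible of it).
- optics.outline_of(picture, label): "pixels" (400x640 bool, what is visible of it).
- optics.tip_of(picture, label): "centre" ([x, y, z] in m, in the coordinates of the camera as it stood for that picture, good to about 4 mm: a listed point, or the origin of a listed thing).
The state is a dict: "time": time; "qpos": joint angles; "joint_vel": joint speeds; "effort": joint torques, N m; "eef_pos": TCP position; "tool_rot": TCP orientation; "wrist_force": force on the tool from outside, world axes, zero at the start; "torque": the same for the moment, N m; "finger_gap": finger opening in m; "finger_force": force on a finger pad.
Only numpy, scipy, OpenCV 4.12 (cv2) and the standard library are available. Lean on these libraries where they do the work, as an engineer would, in place of code of your own. Each camera call takes 0.05 s, during which the arm holds its last target. There are 200 camera calls.

## Working session

There is one attempt and no reset: what is moved stays moved. The work goes in short steps, Python scripts to look and compute and a tool call to move; the robot and the scene stay as the last step left them, time stands still between calls to the robot, and variables do not carry over. Pictures are saved under pics/ and viewed, at most 10 in all, crops included, and the job is handed in when it is done.

Besides the shell and the picture viewer there is one more tool, called after "Emit:" by a JSON object that holds its "api" and its "payload". jog_arm: Moves the arm, as the interface text tells. Its arguments: {"type":"object","properties":{"steps":{"type":"array","items":{"type":"array","items":{"type":"number"}}},"grip":{"type":"number"},"newtons":{"type":"number"}},"required":["steps"]}

```bash
mkdir -p pics; cat > h.py <<'E'
import numpy as np, cv2
from bench import robot, optics
def world(p,c): return np.array(p['R']).T@(np.array(c)-np.array(p['t']))
def pix(p,X):
    c=np.array(p['R'])@np.array(X)+np.array(p['t']); return [round(p['fx']*c[0]/c[2]+p['cx']),round(p['fy']*c[1]/c[2]+p['cy'])]
E
python3 - <<'E'
from h import *
s=robot.get_state(); print(s['time'],s['eef_pos'],s['tool_rot'],s['finger_gap'])
ims=[]
for n in ['top','side']:
    p=optics.snapshot(n); ims.append(p['color'])
    print(n,'cam',(-np.array(p['R']).T@np.array(p['t'])).round(3))
    for l in ['caddy','lane','gate_hinge','shaker','tin','jar_1']:
        for d in optics.tip_of(p,l)[:4]: print(n,l,round(d['conf'],2),world(p,d['centre']).round(4),pix(p,world(p,d['centre'])))
    cv2.imwrite(f'pics/{n}1.png',p['color'][:,:,::-1])
E
```

```text
0.0 [ 0.14772593 -0.60678513  0.21386974] [-6.96273656e-04  9.92881828e-01  1.19101576e-01 -7.59091113e-05] 0.09188111796244218
top cam [0.469 0.103 0.996]
top caddy 0.65 [ 0.5195  0.1586 -0.0046] [310, 234]
top lane 0.77 [0.4651 0.1128 0.002 ] [334, 263]
top gate_hinge 0.57 [0.5061 0.2132 0.0311] [280, 240]
top shaker 0.96 [0.4594 0.1091 0.003 ] [335, 266]
top shaker 0.89 [ 0.449  -0.0737 -0.0031] [432, 273]
top shaker 0.73 [ 0.5366 -0.0753 -0.    ] [433, 227]
top tin 0.68 [0.6667 0.214  0.0059] [283, 157]
top jar_1 0.79 [0.5657 0.0053 0.0006] [390, 211]
top jar_1 0.68 [ 0.4149  0.2804 -0.0013] [245, 288]
side cam [0.551 0.864 0.585]
side caddy 0.76 [0.5219 0.1561 0.0019] [338, 231]
side lane 0.83 [0.4723 0.1103 0.003 ] [359, 218]
side lane 0.72 [0.4664 0.1086 0.0052] [362, 217]
side gate_hinge 0.82 [0.5064 0.2131 0.0351] [347, 236]
side shaker 0.97 [0.4628 0.1107 0.0046] [363, 218]
side shaker 0.72 [ 0.4568 -0.0725  0.0022] [361, 178]
side shaker 0.63 [ 0.4532  0.0117 -0.0028] [364, 197]
side shaker 0.51 [ 0.5416 -0.0749  0.0059] [330, 176]
side tin 0.86 [0.6633 0.2121 0.006 ] [274, 245]
side jar_1 0.79 [0.5715 0.0075 0.0013] [318, 194]
side jar_1 0.68 [4.186e-01 2.849e-01 2.000e-04] [390, 273]
side jar_1 0.42 [ 0.5175  0.1586 -0.0011] [340, 232]
```

```bash
python3 - <<'E'
import cv2
a=cv2.imread('pics/top1.png')[110:330,210:460]; b=cv2.imread('pics/side1.png')[110:330,210:460]
cv2.imwrite('pics/c1.png',cv2.resize(a,(796,700*1),interpolation=cv2.INTER_CUBIC)[:600] if 0 else cv2.resize(a,(680,598),interpolation=cv2.INTER_CUBIC))
cv2.imwrite('pics/c2.png',cv2.resize(b,(680,598),interpolation=cv2.INTER_CUBIC))
E
```

```text
(no output)
```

View pics/c1.png

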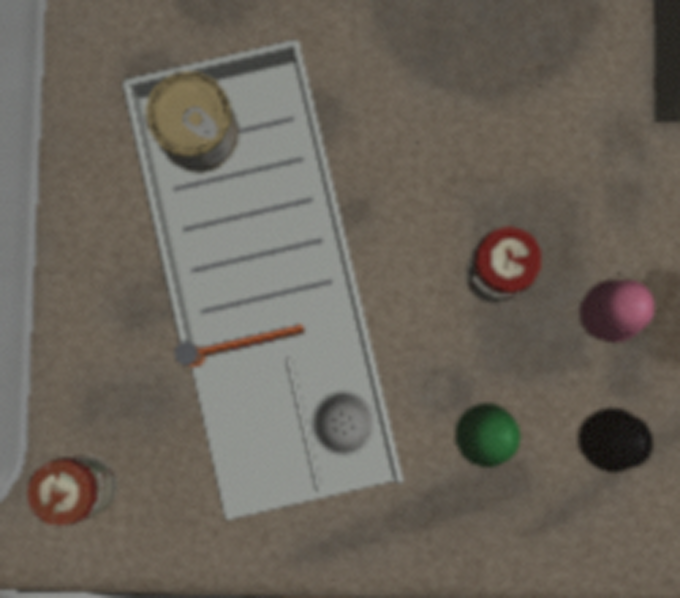

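View pics/c2.png

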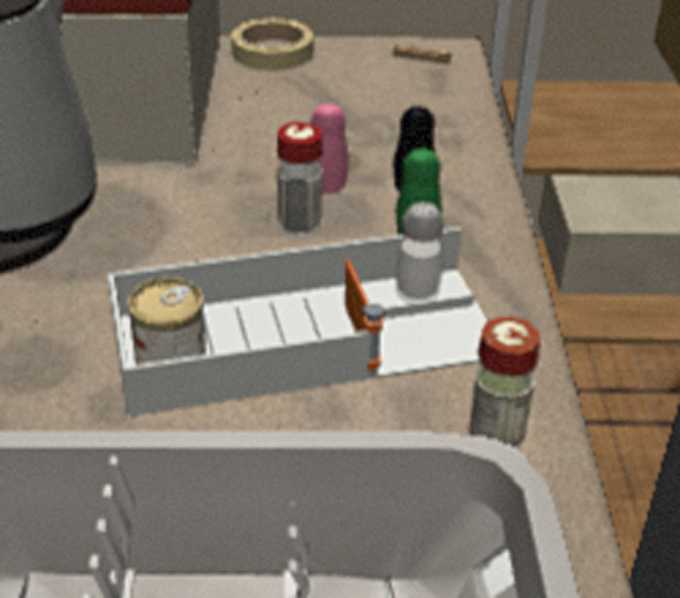

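The shaker is the grey-capped white one in the lane: top-view pixel (335,266), crop pixel (343,422). The look-alikes are green at top crop (488,435), black at (615,440) and pink at (620,310). All three stand outside the caddy, so the choice is clear. Next I fit the caddy pose to the corners visible in the picture.

```bash
cat >> h.py <<'E'
from scipy.optimize import least_squares
def fit(obs,p,x0=(0.519,0.157,0.22)):
    def W(v,c): 
        a=v[2]; return [v[0]+np.cos(a)*c[0]-np.sin(a)*c[1], v[1]+np.sin(a)*c[0]+np.cos(a)*c[1], c[2]]
    def pr(X):
        c=np.array(p['R'])@np.array(X)+np.array(p['t']); return np.array([p['fx']*c[0]/c[2]+p['cx'],p['fy']*c[1]/c[2]+p['cy']])
    f=lambda v:np.concatenate([pr(W(v,c))-u for c,u in obs])
    r=least_squares(f,x0,x_scale=[.01,.01,.1]); return r.x,r.fun
def ray(p,u,z):
    R=np.array(p['R']);C=-R.T@np.array(p['t']);d=R.T@np.array([(u[0]-p['cx'])/p['fx'],(u[1]-p['cy'])/p['fy'],1]);return C+d*(z-C[2])/d[2]
E
python3 - <<'E'
from h import *
q=lambda x,y:np.array([210+x/2.72-.3,110+y/2.718-.3])
tp=[((.195,.0625,.048),q(125,82)),((.195,-.0625,.048),q(298,42)),((-.115,-.0625,.048),q(401,481)),((-.115,.0625,.004),q(227,519)),((0,.0575,.068),q(186,353)),((0,-.0215,.06),q(303,329))]
sd=[((.195,.0625,.048),q(126,370)),((.195,-.0625,.048),q(110,275)),((-.115,-.0625,.048),q(460,230)),((0,.0575,.068),q(373,312)),((0,-.0215,.06),q(347,262))]
p=optics.snapshot('top'); v,r=fit(tp,p); print(v.round(4),r.round(1))
s=optics.snapshot('side'); v2,r=fit(sd,s); print(v2.round(4),r.round(1))
for v_ in (v,v2):
  a=v_[2];Rc=np.array([[np.cos(a),np.sin(a)],[-np.sin(a),np.cos(a)]])
  for n,X in [('top net',(.4594,.1091)),('side net',(.4628,.1107)),('cap top',ray(p,q(343,420),.088)[:2]),('side cap',ray(s,q(423,204),.09)[:2]),('lane',(.4655,.1115)),('hinge',(.5063,.2132)),('tin',(.665,.213))]: print(n,(Rc@(np.array(X)-v_[:2])*1000).round(1))
st=robot.get_state(); print(st['qpos'],st['time'])
w,x,y,z=st['tool_rot'];from scipy.spatial.transform import Rotation as Ro;print(Ro.from_quat([x,y,z,w]).as_matrix().round(3))
E
```

```text
[0.5181 0.1559 0.2442] [-1.  -0.8  0.4 -1.1  0.9  1.2 -0.7  0.9  0.   0.3  0.3 -0.6]
[0.5196 0.1587 0.2478] [-1.4  0.9 -0.8 -0.4  0.8 -0.7  1.  -0.4  0.5 -0.6]
top net [-68.3 -31.3]
side net [-64.6 -30.5]
cap top [-64.9 -33.3]
side cap [-68.  -43.9]
lane [-61.8 -30.4]
hinge [ 2.4 58.4]
tin [156.3  19.9]
top net [-70.5 -33.3]
side net [-66.9 -32.6]
cap top [-67.2 -35.4]
side cap [-70.3 -46. ]
lane [-64.  -32.5]
hinge [ 0.5 56.1]
tin [154.3  17. ]
[-1.33438491e+00  3.53000535e-01  1.63339596e+00 -1.64183423e-05
  1.15518164e+00 -2.37485065e-03] 0.8
[[ 0.972  0.237 -0.   ]
 [ 0.237 -0.972 -0.   ]
 [-0.     0.    -1.   ]]
```

```bash
cat >> h.py <<'E'
V=np.array([.519,.157,.2455])
def c2w(c): a=V[2]; return V[:2]+np.array([[np.cos(a),-np.sin(a)],[np.sin(a),np.cos(a)]])@np.array(c)/1000
def w2c(X): a=V[2]; return 1000*np.array([[np.cos(a),np.sin(a)],[-np.sin(a),np.cos(a)]])@(np.array(X)[:2]-V[:2])
def tool():
    s=robot.get_state(); w,x,y,z=s['tool_rot']; from scipy.spatial.transform import Rotation as Ro
    return s,np.array(s['eef_pos']),Ro.from_quat([x,y,z,w]).as_matrix()
def where():
    s,p,R=tool(); h=(s['finger_gap']+.018)/2
    print('t',round(s['time'],2),'B',w2c(p[:2]+h*R[:2,1]).round(1),'A',w2c(p[:2]-h*R[:2,1]).round(1),'z',p[2].round(4),'F',np.round(s['wrist_force'],1),'gap',round(s['finger_gap'],4),'q6',round(s['qpos'][5],2))
def plan(way):   # way: list of (B,A,z) in caddy mm / m
    s,p,R=tool(); psi0=np.arctan2(R[1,0],R[0,0])
    for B,A,z in way:
        B,A=np.array(B,float),np.array(A,float); u=A-B; sep=np.hypot(*u)
        psi=np.arctan2(u[1],u[0])+V[2]-np.pi/2
        T=np.append(c2w((A+B)/2),z); d=R.T@(T-p)*100
        turn=-np.degrees((psi-psi0+np.pi)%(2*np.pi)-np.pi)
        print(d.round(2),'turn',turn.round(1),'grip',round(255*(1-(sep-18)/92)),'sep',sep.round(1))
E
python3 -c "
from h import *
where(); plan([((-112,-31),(-17,24),.2),((-112,-31),(-17,24),.02)])"
```

```text
t 0.8 B [-546.2 -706.2] A [-545.4 -596.1] z 0.2146 F [-0.3  0.1  0.6] gap 0.0922 q6 -0.0
[ 47.69 -65.09   1.46] turn 59.5 grip 1 sep 109.8
[ 47.69 -65.09  19.46] turn 59.5 grip 1 sep 109.8
```

Emit:
{"api": "jog_arm", "payload": {"steps": [[2.2,-3,0,6],[4.4,-6,0,12],[6.6,-9,0,18],[8.8,-12,0,24],[11,-15,0,30],[13.2,-18,0,36],[15.4,-21,0,42],[17.6,-24,0,48],[19.8,-27,0,54],[22,-30,0,59.5]], "grip": 0}}

```text
time: 1.63
eef_pos: [0.2909, -0.2623, 0.2148]
tool_rot: [0.0, 0.92, -0.392, 0.0]
wrist_force: [0.5, -0.2, -0.0]
finger_gap: 0.0919
finger_force: 0.0
```

```bash
python3 -c "
from h import *
where(); plan([((-112,-31),(-17,24),.2)])"
```

```text
t 1.63 B [-370.9 -378.6] A [-275.5 -324. ] z 0.2148 F [ 0.5 -0.2 -0. ] gap 0.0919 q6 1.64
[-17.33 -39.73   1.47] turn -0.3 grip 1 sep 109.8
```

Emit:
{"api": "jog_arm", "payload": {"steps": [[-1.6,-3.6,0,0],[-3.2,-7.2,0,0],[-4.8,-10.9,0,0],[-6.4,-14.6,0,0],[-8,-18.3,0,0],[-9.6,-22,0,0],[-11.2,-25.6,0,0],[-12.8,-29.3,0,0],[-14.4,-33,0,0],[-16,-36.6,0,0]]}}

```text
time: 2.47
eef_pos: [0.442, 0.1084, 0.2149]
tool_rot: [-0.0, 0.921, -0.389, 0.0]
wrist_force: [1.0, -0.2, 0.3]
finger_gap: 0.0917
finger_force: 0.0
```

Emit:
{"api": "jog_arm", "payload": {"steps": [[-1.3,-3,0,0],[-1.3,-3,0,0],[-1.3,-3,0,0],[-1.3,-3,0,0]]}}

```text
time: 2.8
eef_pos: [0.4534, 0.136, 0.2143]
tool_rot: [0.0, 0.921, -0.389, -0.0]
wrist_force: [0.2, 0.4, 0.2]
finger_gap: 0.092
finger_force: 0.0
```

```bash
python3 - <<'E'
from h import *
where(); plan([((-112,-31),(-17,24),.02)])
p=optics.snapshot('side')
for l in ['shaker','lane','gate_hinge']:
    for d in optics.tip_of(p,l)[:1]: print(l,d['conf'],w2c(world(p,d['centre'])).round(1))
s,pos,R=tool()
q=optics.snapshot('wrist'); T=np.array(q['T_tool_cam'])
for l in ['shaker','lane','gate_hinge','caddy']:
    for d in optics.tip_of(q,l)[:2]:
        X=pos+R@((T@np.append(d['centre'],1))[:3]); print('wrist',l,round(d['conf'],2),w2c(X).round(1),X[2].round(3))
cv2.imwrite('pics/w1.png',q['color'][:,:,::-1])
cv2.imwrite('pics/s2.png',cv2.resize(p['color'][60:330,200:500,::-1],None,fx=2,fy=2))
E
```

```text
t 2.8 B [-116.3  -32.1] A [-21.2  23.2] z 0.2143 F [0.2 0.4 0.2] gap 0.092 q6 2.66
[ 0.13 -0.43 19.43] turn 0.1 grip 1 sep 109.8
shaker 0.79 [-116.5 -209.9]
lane 0.9 [-55.3 -35.4]
gate_hinge 0.88 [ 3.  60.6]
wrist shaker 0.82 [-117.1 -207.8] -0.005
wrist shaker 0.74 [-65.2 -34.1] 0.003
wrist lane 0.89 [-63.3 -33.1] 0.003
wrist gate_hinge 0.74 [-69.3 148.2] -0.002
wrist gate_hinge 0.6 [ 0.3 57.3] 0.032
wrist caddy 0.61 [ 5.8 -2.1] -0.005
```

View pics/w1.png

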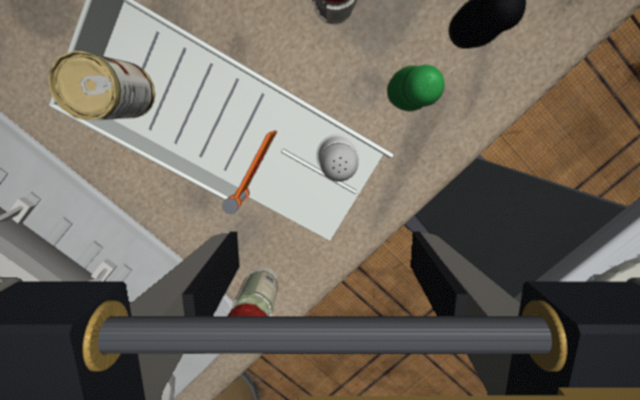

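The wrist view confirms the fit: shaker at (338,160), hinge at (235,203), gate shut at (262,160). I descend here, with one finger behind the shaker and the other in front of the gate.

Emit:
{"api": "jog_arm", "payload": {"steps": [[0,0,4,0],[0,0,8,0],[0,0,12,0],[0,0,15,0],[0,0,17,0],[0,0,18.5,0],[0,0,19.4,0],[0,0,19.4,0],[0,0,19.4,0]]}}

```text
time: 4.0
eef_pos: [0.4541, 0.1363, 0.0207]
tool_rot: [0.0, 0.921, -0.389, -0.0]
wrist_force: [0.3, 0.3, 0.1]
finger_gap: 0.092
finger_force: 0.0
```

```bash
python3 - <<'E'
from h import *
where(); plan([((-108,-31),(-11,24),.02),((-98,-31),(-1,24),.02),((-88,-31),(9,24),.02),((-78,-31),(18,24),.02)])
p=optics.snapshot('side')
cv2.imwrite('pics/s3.png',cv2.resize(p['color'][110:310,260:480,::-1],None,fx=3,fy=3))
E
```

```text
t 4.0 B [-115.6  -31.9] A [-20.4  23.3] z 0.0207 F [0.3 0.3 0.1] gap 0.092 q6 2.66
[ 0.35 -0.78  0.07] turn 0.6 grip -4 sep 111.5
[ 0.86 -1.64  0.07] turn 0.6 grip -4 sep 111.5
[ 1.36 -2.51  0.07] turn 0.6 grip -4 sep 111.5
[ 1.83 -3.33  0.07] turn 0.3 grip -2 sep 110.6
```

View pics/s3.png

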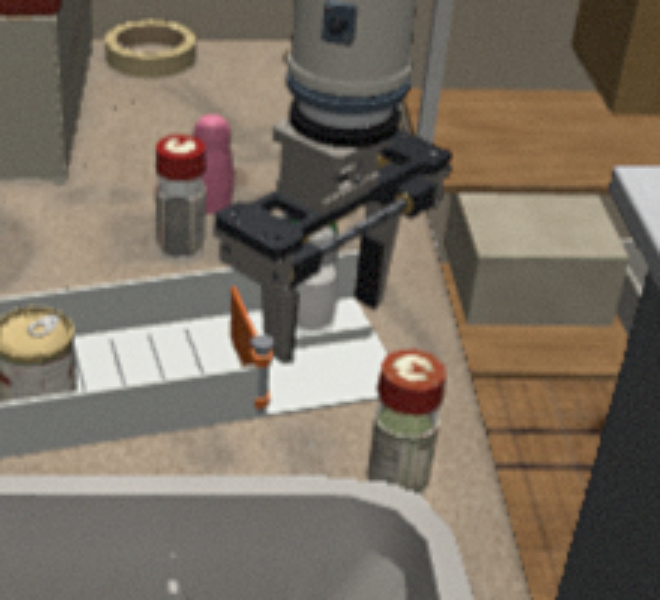

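The side view shows finger A (282,345) just in front of the gate, finger B (375,290) behind the shaker and the jars clear. Next I advance, so that the gate opens first.

Emit:
{"api": "jog_arm", "payload": {"steps": [[0.2,-0.4,0.05,0],[0.4,-0.8,0.05,0],[0.6,-1.2,0.05,0],[0.85,-1.6,0.05,0],[1.05,-2.0,0.05,0],[1.3,-2.4,0.05,0],[1.5,-2.8,0.05,0],[1.75,-3.3,0.05,0],[1.75,-3.3,0.05,0]]}}

```text
time: 4.8
eef_pos: [0.4909, 0.147, 0.02]
tool_rot: [-0.0, 0.921, -0.389, 0.0]
wrist_force: [-1.2, -1.3, -0.0]
finger_gap: 0.0917
finger_force: 0.8
```

```bash
cat >> h.py <<'E'
def look(k):
    where(); out=[]
    for n in ('side','top'):
        p=optics.snapshot(n)
        for d in optics.tip_of(p,'shaker')[:4]:
            c=w2c(world(p,d['centre']))
            if abs(c[1])<70: print(n,'shaker',round(d['conf'],2),c.round(1))
        if n=='side': cv2.imwrite(f'pics/{k}.png',cv2.resize(p['color'][110:310,260:480,::-1],None,fx=3,fy=3))
E
python3 - <<'E'
from h import *
look('s4')
plan([((-70,-32),(20,25),.02),((-55,-32),(24,28),.02),((-40,-32),(26,30),.02)])
E
```

```text
t 4.8 B [-77.1 -30.4] A [17.7 24.7] z 0.02 F [-1.2 -1.3 -0. ] gap 0.0917 q6 2.66
side shaker 0.82 [-40.  -31.8]
[ 0.32 -0.47  0.01] turn -2.2 grip 10 sep 106.5
[ 0.67 -1.36  0.01] turn -7.1 grip 30 sep 99.2
[ 1.01 -2.15  0.01] turn -13.1 grip 54 sep 90.6
```

View pics/s4.png

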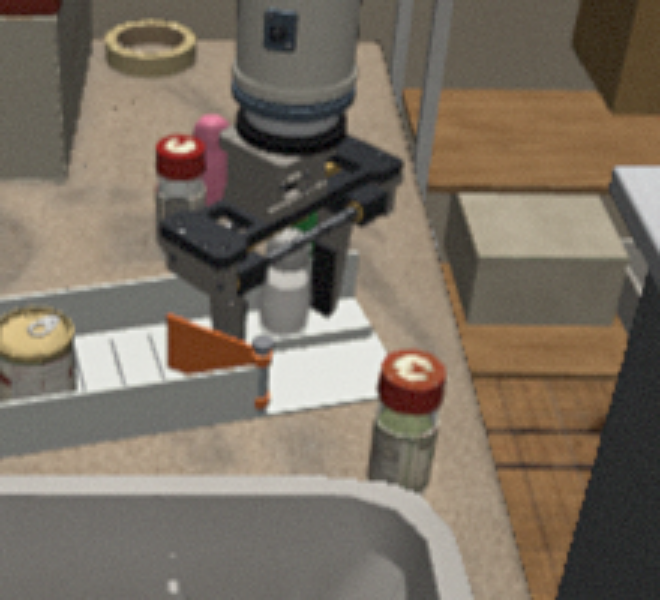

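The picture shows the gate open about 1 rad, panel (215,350), held by finger A. The shaker stands upright at (285,295), still in front of the doorway. I push on, turning about A and narrowing the fingers.

Emit:
{"api": "jog_arm", "payload": {"steps": [[0.1,-0.15,0,-1],[0.2,-0.3,0,-2],[0.32,-0.5,0,-3],[0.42,-0.75,0,-4],[0.52,-1.0,0,-5.5],[0.67,-1.36,0,-7],[0.67,-1.36,0,-7]], "grip": 30}}

```text
time: 5.58
eef_pos: [0.5048, 0.1517, 0.0201]
tool_rot: [-0.0, 0.944, -0.331, 0.0]
wrist_force: [-1.3, -1.5, 0.8]
finger_gap: 0.0812
finger_force: 1.0
```

```bash
python3 - <<'E'
from h import *
look('s5')
plan([((-48,-31),(26,29),.02),((-40,-31),(27,30),.02),((-32,-31),(29,32),.02)])
E
```

```text
t 5.58 B [-54.6 -31.7] A [24.4 28.3] z 0.0201 F [-1.3 -1.5  0.8] gap 0.0812 q6 2.53
side shaker 0.59 [-20.4 -33.2]
[ 0.21 -0.42  0.01] turn -1.9 grip 41 sep 95.3
[ 0.44 -0.81  0.01] turn -5.2 grip 54 sep 90.6
[ 0.66 -1.27  0.01] turn -8.8 grip 62 sep 87.7
```

Emit:
{"api": "jog_arm", "payload": {"steps": [[0.07,-0.15,0,-1],[0.15,-0.3,0,-1.5],[0.25,-0.45,0,-2.5],[0.35,-0.65,0,-4],[0.45,-0.85,0,-5.5],[0.55,-1.05,0,-7],[0.66,-1.27,0,-8.8],[0.66,-1.27,0,-8.8]], "grip": 62}}

```text
time: 6.45
eef_pos: [0.5176, 0.1573, 0.02]
tool_rot: [0.0, 0.966, -0.258, -0.0]
wrist_force: [-1.2, -2.0, -0.2]
finger_gap: 0.0693
finger_force: 1.1
```

```bash
python3 - <<'E'
from h import *
look('s6')
plan([((-24,-31),(31,33),.02),((-16,-31),(33,34),.02),((-8,-31),(34,35),.02)])
E
```

```text
t 6.45 B [-31.6 -30.8] A [29.  32.1] z 0.02 F [-1.2 -2.  -0.2] gap 0.0693 q6 2.38
side shaker 0.46 [  5.3 -26.2]
[ 0.34 -0.39  0.  ] turn -3.4 grip 71 sep 84.4
[ 0.66 -0.77  0.  ] turn -7.1 grip 79 sep 81.4
[ 0.95 -1.12  0.  ] turn -11.6 grip 88 sep 78.2
```

View pics/s6.png

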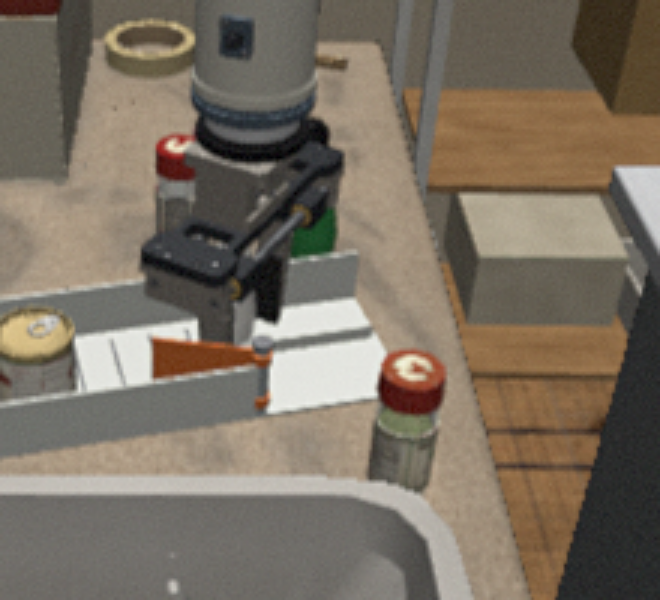

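Finger A (225,320) now hides the shaker from the side, and the gate stays open at (205,355). The wrist camera should show how far the shaker has drifted sideways.

```bash
cat >> h.py <<'E'
def wl(k):
    s,pos,R=tool(); q=optics.snapshot('wrist'); T=np.array(q['T_tool_cam'])
    for l in ['shaker','gate_hinge','tin']:
        for d in optics.tip_of(q,l)[:3]:
            X=pos+R@((T@np.append(d['centre'],1))[:3]); c=w2c(X)
            if abs(c[1])<75: print('wrist',l,round(d['conf'],2),c.round(1),X[2].round(3))
    cv2.imwrite(f'pics/{k}.png',q['color'][:,:,::-1])
E
python3 -c "
from h import *
wl('w6')"
```

```text
wrist shaker 0.55 [  2.3 -25.5] 0.008
wrist gate_hinge 0.61 [-0.5 57.2] 0.033
wrist tin 0.82 [160.9  20.9] 0.005
```

View pics/w6.png

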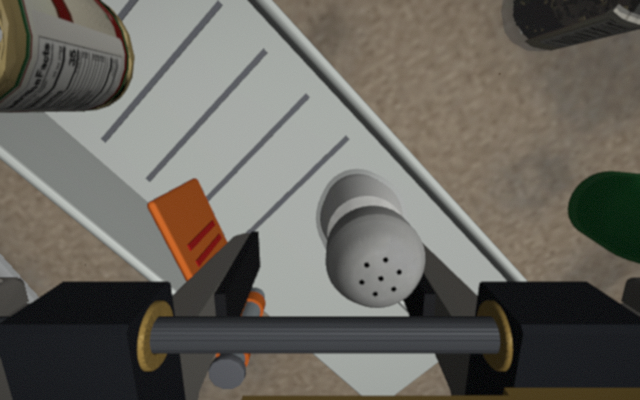

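The shaker at (375,240) has drifted left since clearing the rail; it stands at caddy (2.5,-26). I back finger B off, shift it left so that it pushes slightly right, and continue.

```bash
python3 - <<'E'
from h import *
where()
plan([((-37,-30),(29,31),.02),((-38,-21),(29,33),.02),((-30,-21),(30,33),.02),((-20,-21.5),(32,34),.02)])
E
```

```text
t 6.85 B [-31.9 -30.8] A [28.8 31.9] z 0.0201 F [-1.3 -1.3 -0.8] gap 0.0693 q6 2.39
[-0.17  0.17  0.01] turn 3.2 grip 56 sep 89.9
[-0.59 -0.19  0.01] turn 7.0 grip 66 sep 86.1
[-0.27 -0.5   0.01] turn 3.9 grip 81 sep 80.7
[ 0.15 -0.94  0.01] turn -1.0 grip 94 sep 76.1
```

Emit:
{"api": "jog_arm", "payload": {"steps": [[-0.1,0.15,0,2],[-0.2,0.2,0,4],[-0.4,0,0,5.5],[-0.59,-0.19,0,7],[-0.59,-0.19,0,7]], "grip": 66}}

```text
time: 7.27
eef_pos: [0.5132, 0.162, 0.0201]
tool_rot: [-0.0, 0.948, -0.318, 0.0]
wrist_force: [-1.6, -2.3, -0.3]
finger_gap: 0.0683
finger_force: 1.1
```

```bash
python3 - <<'E'
from h import *
where(); wl('w7')
plan([((-30,-21),(30,33),.02),((-20,-21.5),(32,34),.02),((-12,-22),(33,34),.02)])
E
```

```text
t 7.27 B [-38.  -20.8] A [29.2 33.4] z 0.0201 F [-1.6 -2.3 -0.3] gap 0.0683 q6 2.52
wrist shaker 0.75 [  4.6 -28.8] 0.006
wrist gate_hinge 0.61 [ 3.9 57.5] 0.032
wrist tin 0.92 [157.7  19.8] 0.003
[ 0.28 -0.35  0.01] turn -3.0 grip 81 sep 80.7
[ 0.63 -0.83  0.01] turn -7.9 grip 94 sep 76.1
[ 0.94 -1.17  0.01] turn -12.3 grip 106 sep 71.8
```

Emit:
{"api": "jog_arm", "payload": {"steps": [[0.1,-0.12,0,-1],[0.2,-0.25,0,-2],[0.28,-0.35,0,-3],[0.4,-0.5,0,-4.5],[0.5,-0.65,0,-6],[0.63,-0.83,0,-8],[0.75,-0.95,0,-9.5],[0.75,-0.95,0,-9.5]], "grip": 94}}

```text
time: 8.13
eef_pos: [0.525, 0.1649, 0.02]
tool_rot: [0.0, 0.972, -0.237, -0.0]
wrist_force: [-1.3, -2.6, 0.2]
finger_gap: 0.0582
finger_force: 1.1
```

```bash
python3 - <<'E'
from h import *
look('s8'); wl('w8')
plan([((-10,-23),(33,34),.02),((-2,-24),(34,35),.02),((6,-26),(34,36),.02)])
E
```

```text
t 8.13 B [-17.5 -22.4] A [32.9 34.7] z 0.02 F [-1.3 -2.6  0.2] gap 0.0582 q6 2.35
side shaker 0.42 [ 18.6 -31.3]
wrist shaker 0.92 [ 16.9 -30.2] 0.009
wrist gate_hinge 0.81 [ 1.2 58.4] 0.032
wrist tin 0.62 [162.7  19.7] 0.004
[ 0.34 -0.21  0.01] turn -4.6 grip 107 sep 71.4
[ 0.68 -0.51  0.01] turn -10.2 grip 113 sep 69.1
[ 1.01 -0.74  0.01] turn -17.3 grip 116 sep 68.0
```

```bash
python3 - <<'E'
from h import *
plan([((-10,-26),(33,34),.02),((-2,-28),(34,35),.02),((8,-29),(35,36),.02)])
E
```

```text
[ 0.44 -0.1   0.01] turn -6.0 grip 100 sep 73.8
[ 0.81 -0.36  0.01] turn -11.8 grip 104 sep 72.6
[ 1.22 -0.73  0.01] turn -19.0 grip 110 sep 70.4
```

Emit:
{"api": "jog_arm", "payload": {"steps": [[0.15,-0.03,0,-2],[0.3,-0.06,0,-4],[0.44,-0.1,0,-6],[0.62,-0.23,0,-9],[0.81,-0.36,0,-12],[0.95,-0.5,0,-14.5],[1.1,-0.62,0,-17],[1.22,-0.73,0,-19],[1.22,-0.73,0,-19]], "grip": 107}}

```text
time: 9.28
eef_pos: [0.5398, 0.1658, 0.0202]
tool_rot: [-0.0, 0.997, -0.074, 0.0]
wrist_force: [0.1, -2.1, -0.5]
finger_gap: 0.0534
finger_force: 1.1
```

```bash
python3 - <<'E'
from h import *
look('s9'); wl('w9')
plan([((16,-30),(36,36),.02),((24,-31),(36,37),.02),((31,-31),(38,37),.02)])
E
```

```text
t 9.28 B [  8.6 -29.5] A [36.  36.5] z 0.0202 F [ 0.1 -2.1 -0.5] gap 0.0534 q6 2.01
side shaker 0.38 [ 41.7 -37.8]
wrist shaker 0.8 [ 38.7 -36.8] 0.004
wrist tin 0.95 [159.4  24.8] 0.002
[ 0.4  -0.11  0.02] turn -5.7 grip 114 sep 69.0
[ 0.77 -0.27  0.02] turn -12.6 grip 114 sep 69.1
[ 1.18 -0.44  0.02] turn -16.7 grip 115 sep 68.4
```

View pics/w9.png

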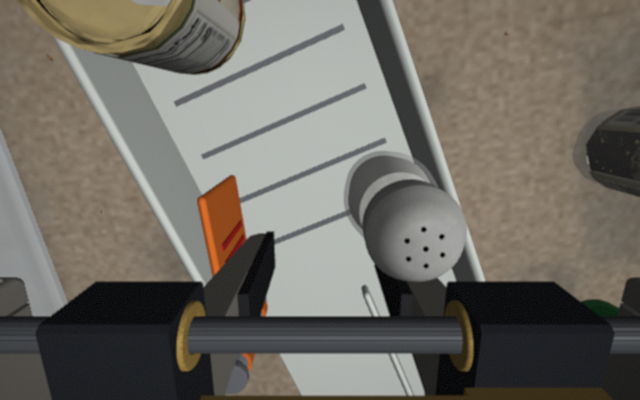

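The shaker (415,215) stands upright along the right wall at about caddy (40,-36), and the gate (225,220) is held open. I push about 24 mm more.

```bash
python3 - <<'E'
from h import *
plan([((14,-32),(36,36),.02),((24,-33),(37,37),.02),((33,-33),(39,37),.02)])
E
```

```text
[0.34 0.02 0.02] turn -4.7 grip 107 sep 71.5
[ 0.85 -0.19  0.02] turn -12.1 grip 108 sep 71.2
[ 1.36 -0.4   0.03] turn -17.7 grip 110 sep 70.3
```

Emit:
{"api": "jog_arm", "payload": {"steps": [[0.17,0.01,0,-2.3],[0.34,0.02,0,-4.7],[0.5,-0.04,0,-7],[0.68,-0.12,0,-9.5],[0.85,-0.19,0,-12],[1.0,-0.26,0,-14],[1.18,-0.33,0,-16],[1.36,-0.4,0,-17.7],[1.36,-0.4,0,-17.7]]}}

```text
time: 10.43
eef_pos: [0.5528, 0.1677, 0.02]
tool_rot: [-0.0, 0.997, 0.081, -0.0]
wrist_force: [0.0, -1.1, 0.6]
finger_gap: 0.0533
finger_force: 0.7
```

```bash
python3 - <<'E'
from h import *
look('s10'); wl('w10')
plan([((26,-31),(38,38),.02),((26,-31),(38,38),.2)])
E
```

```text
t 10.43 B [ 32.4 -33.3] A [38.4 37.7] z 0.02 F [ 0.  -1.1  0.6] gap 0.0533 q6 1.7
side shaker 0.71 [ 66.  -36.1]
wrist shaker 0.6 [ 62.6 -35.5] 0.007
wrist gate_hinge 0.19 [159.4  18.7] 0.003
wrist tin 0.92 [157.7  20.3] 0.005
[-0.36 -0.12  0.  ] turn 5.0 grip 111 sep 70.0
[ -0.37  -0.12 -18.  ] turn 5.0 grip 111 sep 70.0
```

The shaker is at (64,-36), about 12 mm clear of the gate's swing. I back finger B off while A holds the gate, then lift out.

Emit:
{"api": "jog_arm", "payload": {"steps": [[-0.18,-0.06,0,2.5],[-0.36,-0.12,0,5],[-0.36,-0.12,0,5],[-0.36,-0.12,-2,5],[-0.36,-0.12,-5,5],[-0.36,-0.12,-9,5],[-0.36,-0.12,-13,5],[-0.36,-0.12,-17,5],[-0.36,-0.12,-20,5],[-0.36,-0.12,-20,5]]}}

```text
time: 11.67
eef_pos: [0.5532, 0.1696, 0.2273]
tool_rot: [-0.002, 0.999, 0.037, 0.005]
wrist_force: [0.0, 1.7, 0.9]
finger_gap: 0.053
finger_force: 0.0
```

Emit:
{"api": "jog_arm", "payload": {"steps": [[-4,0,0,0],[-8,0,0,0],[-12,0,0,0],[-15,0,0,0],[-15,0,0,0],[-15,0,0,0],[-15,0,0,0],[-15,0,0,0],[-15,0,0,0]]}}

```text
time: 12.42
eef_pos: [0.401, 0.1575, 0.22]
tool_rot: [-0.0, 0.999, 0.036, 0.0]
wrist_force: [-0.1, -0.6, 0.4]
finger_gap: 0.0532
finger_force: 0.0
```

```bash
python3 - <<'E'
from h import *
look('s11')
p=optics.snapshot('side')
for l in ('jar_1','tin'):
    for d in optics.tip_of(p,l)[:2]: print(l,round(d['conf'],2),world(p,d['centre']).round(4))
E
```

```text
t 12.42 B [-120.5   -5.9] A [-108.3   64.2] z 0.22 F [-0.1 -0.6  0.4] gap 0.0532 q6 1.87
side shaker 0.73 [154.8  16.6]
top shaker 0.97 [ 62.4 -36.2]
jar_1 0.78 [0.571  0.0065 0.0022]
jar_1 0.6 [ 0.4162  0.283  -0.0005]
tin 0.89 [0.6658 0.2145 0.0045]
```

View pics/s11.png

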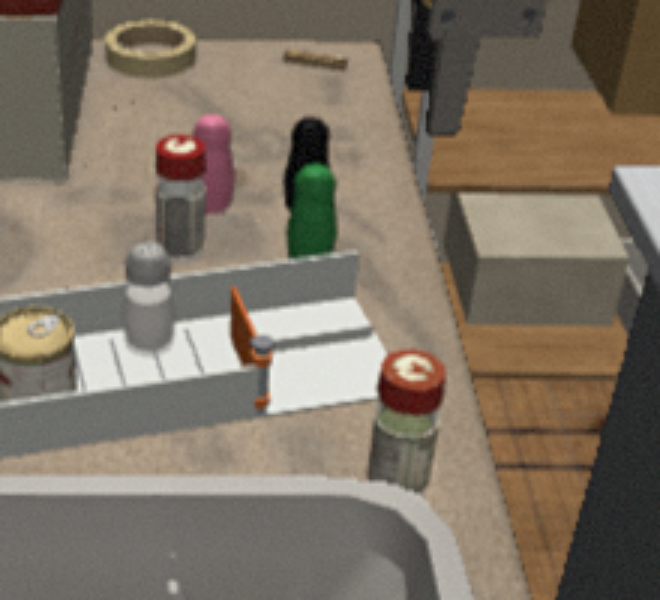

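The shaker stands upright in the bay at (150,300). The gate (245,325) is shut as at the start, and the tin and jars have not moved. I hand the job in.

```bash
python3 -c "
from bench import robot
print(robot.finish_job())"
```

```text
the job is handed in; nothing more can be done
None
```

The salt shaker stands upright in the bay at about caddy x = 62 mm, y = -36 mm, the gate has sprung shut behind it, the tin and both jars are where they were, and the job was handed in after about 12.5 s of robot time.

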